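# Set up the shop's spice grinder and take off its outer cap

## Robot

A 6-joint arm with a two-finger parallel gripper is mounted at the origin on the work surface. World frame = base frame: x ahead of the robot, y to its left, z up, the work surface at z = 0. Lengths are in mm, angles in rad, forces in N, time in s.
With the tool pointing down it reaches from about 350 to 975 mm from the base axis. Payload 7.1 kg.
Tool frame: the origin (TCP) lies on the front face of the gripper's body, between the roots of the fingers; the fingertips stand 80 mm ahead of it and the grasp point (between the pads) lies 61 mm ahead of it (env.tips_ahead is the distance from the TCP to the fingertips, in mm); z points along the fingers, y is the direction in which the jaws open and shut (so a half turn about z gives the same grasp; the last joint's range is limited). The gripper opens to 88 mm and grips with 3 to 60 N. Pads are 20 mm wide; open, the fingers measure 115 mm over their backs; the gripper's body (75 mm by 178 mm) begins 61 mm behind the grasp point.
Start: joints at [1.155, 0.423, 1.63, -0, 1.089, -0.019], TCP at [241.511, 576.436, 302.675] pointing down, gripper open.
Joint ranges: [-3, 3], [-0.9, 2.11], [0.09, 2.58], [-1.31, 4.45], [0.11, 2.69], [-2.54, 2.54]. Speed limits (rad/s): [2.39, 2.39, 3.01, 3.14, 3.14, 3.14].

## Interface

Orientations are given as a unit quaternion [x, y, z, w].
In Python, from station import env, set_gripper, viewer, workorder gives the robot as it stands. Calls block until the motion is done:
- env.reach(position, orientation): joint-space move of the TCP to a pose.
- env.move_l(position, rot=None, rate=150, f_stop=None): straight line of the TCP; rot=None keeps the orientation; rate is the mean speed in mm/s. With f_stop (N) it stops when the force on the tool has changed by that much, and returns True; else False.
- env.move_joints(angles): joint-space move.
- set_gripper(opening): finger opening in mm; the grip force is fixed at half the most; returns when the fingers have stopped.
- env.hold(seconds).
- env.ik(position, orientation): joint angles nearest the present ones, or None.
- env.read_state(): the state.
- viewer.camera(name): name is "scene" or "side" or "wrist"; returns the picture (480x640x3 uint8, blue, green, red); there is no depth.
- viewer.camera_params(name): a dict with "fx", "fy", "cx", "cy" (pixels), "pose" (4x4, takes a point from camera to world coordinates); the wrist camera has in their place "tool_from_camera" (4x4, takes a point from camera to tool coordinates, whose origin is the TCP and whose axes are the flange's). Camera axes: x right, y up, looking along -z (the intrinsics and any distortion apply to the point x, -y, -z); pixel columns grow to the right and rows downward; lengths in mm; the calibration is good to about 2 mm. A picture is of the moment at which its call begins: read the wrist's pose just before it. camera_params takes no time and is no camera call.
A pose or a line that the arm cannot do raises env.IKError and nothing moves.
- workorder.sign_off(): hands the job in, once; it reports no verdict.
The state is a dict: "time_s": time; "qpos": joint angles; "dq": joint speeds; "tau": joint torques, N m; "tool_pos": TCP position; "orientation": TCP orientation; "force": force on the tool from outside, world axes, zero at the start; "wrist_torque": the same for the moment, N m; "width": finger opening in mm.
Only numpy, scipy, OpenCV 4.12 (cv2) and the standard library are available. Lean on these libraries where they do the work, as an engineer would, in place of code of your own. Each camera call takes 0.05 s, during which the arm holds its last target.

## Task

Set up the spice grinder on the shop counter: first stand the blue power pack fully down in the grinder's pocket and swing the orange lever fully shut over it. Then lift the two nested lids together by the wide aluminium inner lid, which carries both, lower them onto the black filling neck until the inner lid sits flat on it, and let go. Last, lift the red outer cap off alone, leaving the inner lid seated and undisturbed, and finish still holding the cap about 10 cm straight above it; leave the other goods on the counter where they stand.

Things in the scene. Friction and masses are not known exactly. Their poses are not given: they have to be found in the camera images.
- grinder: grey counter spice grinder, fixed to the counter: a base 130 mm (its x) by 282 mm (its y, from -155 to +127 mm) and 50 mm high, with a steel mill drum (radius 52 mm, up to z = 85 mm) and a black filling neck at local (0, +70 mm), and a pack pocket at local (0, -60 mm). Origin: under the base at counter height; its z is up, its yaw varies
- pocket_floor (a point): centre of the floor of the rectangular pocket in the grinder's top. The pocket is open upward, 41 mm along the grinder's x, 65 mm along its y, 20 mm deep, mouth at z = 50 mm with a 3 mm chamfer. Axes as the grinder's
- neck_top (a point): centre of the top rim of the black round filling neck: 59 mm outside, 52 mm inside diameter, 125 mm above the counter; the drum below it is 40 mm under the rim. Axes as the grinder's
- lever_pivot (a point): on the upright axis of the lever's hinge, at grinder-local (0, -120 mm), 75 mm above the counter (underside of the lever arm). Axes as the grinder's
- lever (a joint): orange locking lever, a flat level arm 60 mm long, 12 mm wide, 8 mm thick, swinging in the horizontal plane about an upright axis through lever_pivot. Value in rad: 0 = shut against its stop, the arm pointing along the grinder's +y over the pocket, 3 mm above a seated pack; it grows anticlockwise seen from above (at pi/2 the arm points along the grinder's -x), up to 2.0. Starts open at 1.2 to 1.9. It has light friction (about 0.6 N at the post) and stays where it is left
- lever_tab (a point): centre of the top end of the orange round post on the lever arm's free end: 12 mm diameter, standing 28 mm above the arm's top face, 55 mm from the hinge axis; its top end is 111 mm above the counter. Pinch or push it here
- pack: loose blue power pack with a black band, a block 36 mm (its x) by 60 mm (its y) by 42 mm high, 0.15 to 0.3 kg. Origin: centre of its underside. Starts upright on the counter. Either way round (half turn) fits the pocket; seated, it stands 22 mm above the pocket's mouth
- stand: brown wooden round lid stand, fixed: base disc 88 mm across and 6 mm thick, with a tube of 59 mm outside and 52 mm inside diameter up to 40 mm above the counter. Origin: centre of its underside. The two lids start nested on it
- inner_lid: loose aluminium inner lid: a round flange 66 mm in diameter and 12 mm thick, with a black plug 46 mm in diameter and 14 mm long (tapered foot) below it and a boss 41 mm across and 8 mm high on top; about 0.2 kg. Origin: centre of the flange's underside, which rests on the rim of the stand or neck; z up. Gripping the flange's edge carries both lids
- outer_cap: loose red outer cap that sits over the inner lid's boss, resting on the flange without any fastening: 54 mm in diameter, 15 mm high, hollow below (46 mm across, 10 mm deep), with a round black knob on top 22 mm in diameter and 20 mm tall; about 0.06 kg. Origin: centre of its lower rim (nested: 12 mm above the inner lid's origin); the knob spans 15 to 35 mm above it
- tea_carton: green tea carton with a yellow band, 50 x 75 x 110 mm, upright. A bystander, origin at the centre of its underside
- spice_jar: amber glass jar with black cap, 52 mm across, 90 mm tall. A bystander, origin at the centre of its underside
- tomato_tin: tin with a red label, 66 mm across, 70 mm tall. A bystander, origin at the centre of its underside
- soap_box: white and blue soap box lying flat, 60 x 90 x 32 mm. A bystander, origin at the centre of its underside
- scoop: wooden-handled spoon 160 mm long, lying flat. A bystander, origin under it
- oil_bottle: tall amber oil bottle with red cap, 68 mm across, 210 mm tall. A bystander, origin at the centre of its underside
- water_bottle: tall green bottle with blue cap, 64 mm across, 200 mm tall. A bystander, origin at the centre of its underside
Mind the look-alikes: they are no part of the job. Leave any turquoise look-alike of the inner_lid alone.

How it is judged (in metres and radians):
On the way, in this order (a step that is already met when the one before it is completed fails the run):
1. the power pack sits fully down in the pocket (z of pack in the frame of pocket_floor between -0.004 and 0.004 m and horizontal distance between pack and pocket_floor below 0.006 m and angle between pack's own z axis and vertical below 0.08 rad), for 0.2 s.
2. the lever is shut over the seated pack (all of step 1 and value of joint lever below 0.12 rad), for 0.2 s.
3. the nested lids sit together on the filling neck and the inner lid has been let go (all of step 2 and horizontal distance between inner_lid and neck_top below 0.006 m and z of inner_lid in the frame of neck_top between -0.004 and 0.003 m and angle between inner_lid's own z axis and vertical below 0.06 rad and z of outer_cap in the frame of inner_lid below 0.0145 m and horizontal distance between outer_cap and inner_lid below 0.006 m and contact force between the fingers and inner_lid below 0.1 N), for 0.2 s.
At the end, for the whole second after the job is handed in: Pack down in its pocket (4 mm), lever shut (under 0.12 rad), inner lid flat on the neck (6 mm off centre, 3 mm high, 0.06 rad) and touched by nothing but the neck; cap held still in the fingers, 60 to 160 mm above its nested place, within 50 mm of straight above the neck (all of step 2 and horizontal distance between inner_lid and neck_top below 0.006 m and z of inner_lid in the frame of neck_top between -0.004 and 0.003 m and angle between inner_lid's own z axis and vertical below 0.06 rad and z of outer_cap in the frame of neck_top between 0.072 and 0.172 m and horizontal distance between outer_cap and neck_top below 0.05 m and contact force between the fingers and outer_cap above 0.5 N and contact force between outer_cap and inner_lid below 0.05 N and contact force between the fingers and inner_lid below 0.1 N and linear speed of outer_cap below 0.03 m/s and linear speed of inner_lid below 0.02 m/s); the arm keeps its last pose, push and grip.
It fails at once if the outer cap came off the inner lid while the inner lid was not seated flat on the filling neck (distance between outer_cap and inner_lid above 0.024 m and not (horizontal distance between inner_lid and neck_top below 0.006 m and z of inner_lid in the frame of neck_top between -0.004 and 0.003 m and angle between inner_lid's own z axis and vertical below 0.06 rad)).
It fails at once if another article on the counter was moved by more than 3 cm or knocked over (distance of any of tea_carton, spice_jar, tomato_tin, soap_box, scoop, oil_bottle, water_bottle from where it was at the start of the episode above 0.03 m or angle between any of tea_carton, spice_jar, tomato_tin, soap_box, oil_bottle, water_bottle's own z axis and vertical above 0.5 rad).
It also fails if it takes over 72 s, if anything falls off the work surface, if the arm or the gripper's body presses on something with over 40 N, if the wrist force passes 120 N, or if a joint passes its speed limit or range.

## Working session

There is one attempt and no reset: what is moved stays moved. The work goes in short steps, each a Python script; the robot and the scene stay as the last script left them, time stands still between calls to the robot, and variables do not carry over. Pictures are saved under pics/ and viewed, and the job is handed in when it is done.

```bash
ls; mkdir -p pics
python3 - <<'E'
from station import env, set_gripper, viewer, workorder
import cv2
s=env.read_state(); print(s)
for n in("scene","side","wrist"):
    cv2.imwrite(f"pics/{n}0.png",viewer.camera(n)); print(n,viewer.camera_params(n))
E
```

```text
pics
{'time_s': 0.0, 'qpos': array([ 1.15500057e+00,  4.23819343e-01,  1.63069101e+00, -1.48902920e-05,
        1.08856877e+00, -1.89978955e-02]), 'dq': array([-0.00114491,  0.00072504, -0.00034761,  0.00150768,  0.00073571,
       -0.00138688]), 'tau': array([-9.91742090e-04, -5.44613421e+01, -2.73668468e+01,  6.44577853e-02,
        2.27123313e-02, -1.18334233e-04]), 'tool_pos': array([241.34610533, 576.0555882 , 301.91462203]), 'orientation': array([ 1.97096477e-01,  9.80383816e-01, -7.27162534e-04, -1.53868726e-04]), 'force': array([-0.36457966,  0.05323588,  0.23172021]), 'wrist_torque': array([-0.01171639, -0.01757576,  0.01112119]), 'width': 87.78773636270294}
scene {'fx': 566.4913407763687, 'fy': 566.4913407763687, 'cx': 322.5524251969498, 'cy': 242.34573077810424, 'pose': array([[-7.12626230e-01, -5.69038593e-01,  4.10315654e-01,
         1.03985730e+03],
       [ 7.01421570e-01, -5.88849261e-01,  4.01577302e-01,
         5.39049360e+02],
       [ 1.31010872e-02,  5.73978769e-01,  8.18765372e-01,
         1.21304187e+03],
       [ 0.00000000e+00,  0.00000000e+00,  0.00000000
[... 263 characters left out ...]
8552192e-01,  7.46070160e-01,
         1.25437703e+03],
       [-7.93647575e-03,  7.76289597e-01,  6.30326481e-01,
         1.16827494e+03],
       [ 0.00000000e+00,  0.00000000e+00,  0.00000000e+00,
         1.00000000e+00]])}
wrist {'fx': 373.62748317344034, 'fy': 373.62748317344034, 'cx': 321.71539102591055, 'cy': 249.21371971263827, 'tool_from_camera': array([[-7.57247769e-05,  9.68739943e-01,  2.48078451e-01,
         6.70289752e+01],
       [ 9.99999997e-01,  8.14528150e-05, -1.28258567e-05,
         2.18051533e-01],
       [-3.26316079e-05,  2.48078449e-01, -9.68739946e-01,
        -8.19846039e+01],
       [ 0.00000000e+00,  0.00000000e+00,  0.00000000e+00,
         1.00000000e+00]])}
```

View pics/scene0.png

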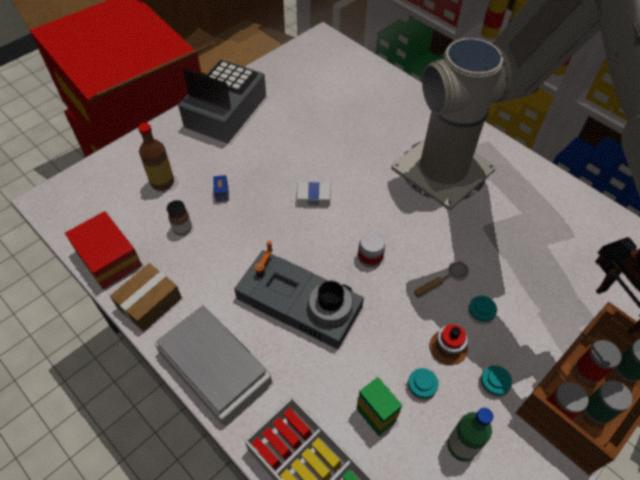

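View pics/side0.png

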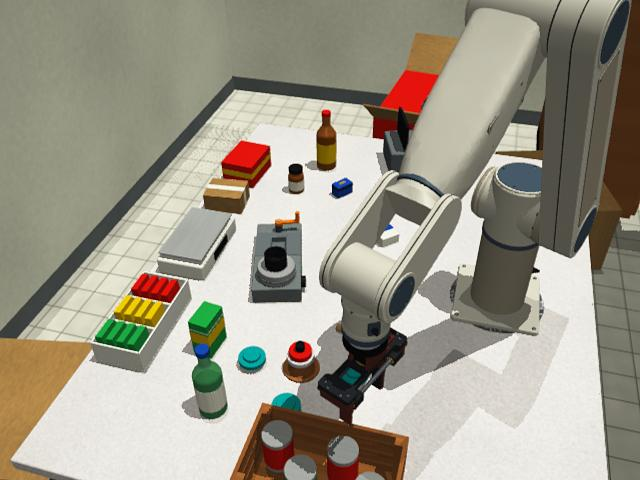

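View pics/wrist0.png

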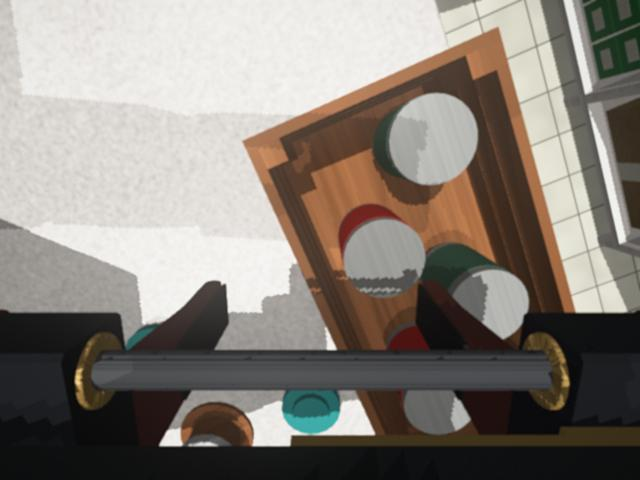

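The scene view shows the grinder at about (300,297), with the orange lever at (264,258) and the pack at (220,187). The lids are on the stand at (452,340), and there are turquoise decoys at (483,308), (423,383) and (496,380). Next I'll get rough positions from these.

```bash
cat > h.py <<'E'
from station import env, set_gripper, viewer, workorder
import cv2, numpy as np
from scipy.spatial.transform import Rotation as R
def down(yaw):  # tool z down; tool x axis at heading yaw
    x=np.array([np.cos(yaw),np.sin(yaw),0]);z=np.array([0,0,-1.]);y=np.cross(z,x)
    return R.from_matrix(np.c_[x,y,z]).as_quat()
def shot(name,fn):
    p=viewer.camera_params(name)
    if name=="wrist":
        s=env.read_state(); T=np.eye(4);T[:3,:3]=R.from_quat(s['orientation']).as_matrix();T[:3,3]=s['tool_pos']
        pose=T@p['tool_from_camera']
    else: pose=p['pose']
    im=viewer.camera(name); cv2.imwrite(f'pics/{fn}.png',im)
    K=[p['fx'],p['fy'],p['cx'],p['cy']]; np.savez(f'pics/{fn}.npz',pose=pose,K=K)
    return im
def ray(fn,u,v):
    d=np.load(f'pics/{fn}.npz');fx,fy,cx,cy=d['K'];P=d['pose']
    return P[:3,3],P[:3,:3]@np.array([(u-cx)/fx,-(v-cy)/fy,-1])
def atz(fn,u,v,z):
    o,r=ray(fn,u,v); return (o+r*(z-o[2])/r[2])
def proj(fn,p):
    d=np.load(f'pics/{fn}.npz');fx,fy,cx,cy=d['K'];P=d['pose']
    c=P[:3,:3].T@(np.array(p)-P[:3,3]); return cx+fx*c[0]/-c[2], cy-fy*c[1]/-c[2]
E
python3 - <<'E'
from h import *
shot('scene','scene0');shot('side','side0');shot('wrist','wrist0')
for n,u,v,z in [('pack',220,181,42),('cap',455,331,87),('neck',331,293,125),('post',269,245,111),('gr cor1',257,256,50),('gr cor2',361,297,50),('gc3',340,342,0),('gc4',236,292,50),('tin',371,245,70),('jar',178,208,90),('carton',378,393,110),('water',485,416,200),('oil',145,128,210),('soap',313,192,32),('box corner',605,308,60),('scale',270,378,40)]:
    print(n,atz('scene0',u,v,z).round())
for n,u,v,z in [('pack',342,184,42),('cap',300,346,87),('neck',275,255,125),('post',297,216,111),('carton',207,320,110),('water',202,352,200),('oil',326,113,210)]: print('side',n,atz('side0',u,v,z).round())
E
```

```text
pack [ 511. -375.   42.]
cap [433. 358.  87.]
neck [577. 116. 125.]
post [584. -84. 111.]
gr cor1 [ 602. -114.   50.]
gr cor2 [502. 143.  50.]
gc3 [602. 174.   0.]
gc4 [704. -71.  50.]
tin [387.  67.  70.]
jar [ 665. -340.   90.]
carton [666. 339. 110.]
water [590. 519. 200.]
oil [ 612. -511.  210.]
soap [ 350. -177.   32.]
box corner [122. 561.  60.]
scale [785. 140.  40.]
side pack [ 514. -361.   42.]
side cap [428. 365.  87.]
side neck [572. 120. 125.]
side post [573. -72. 111.]
side carton [655. 366. 110.]
side water [583. 526. 200.]
side oil [ 607. -506.  210.]
```

Run:
```python
from h import *
for n,x,y,z in [('lids',433,358,300),('grind',590,20,400),('pack',511,-368,270)]:
    h=np.arctan2(y,x)+np.pi/2
    env.reach([x,y,z],down(h)); env.hold(0.2); shot('wrist','w_'+n); print(env.read_state()['tool_pos'],env.read_state()['time_s'])
shot('scene','scene1');shot('side','side1')
```

```text
[432.47235601 358.89631475 299.9473962 ] 1.6667
[589.88288829  20.88804345 399.76818544] 3.35
[ 511.55784379 -367.31103442  270.35723511] 5.1417
```

View pics/w_lids.png

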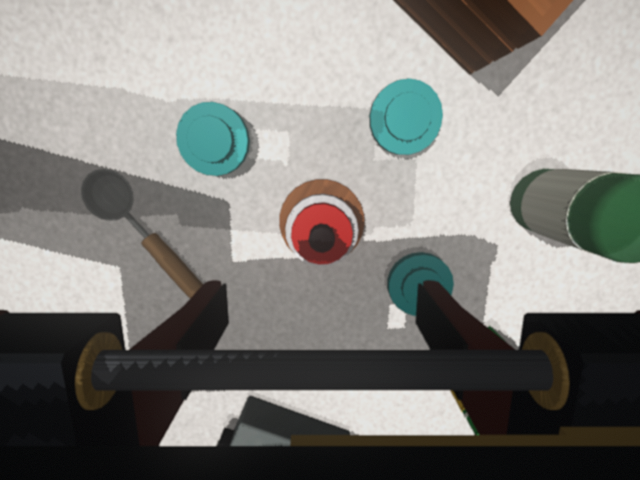

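View pics/w_grind.png

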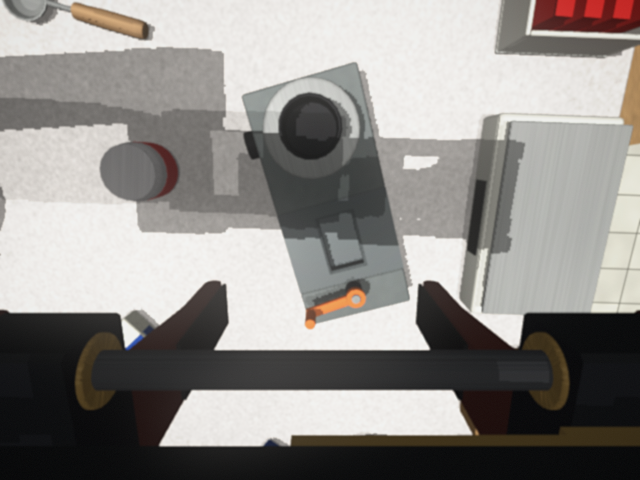

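View pics/w_pack.png

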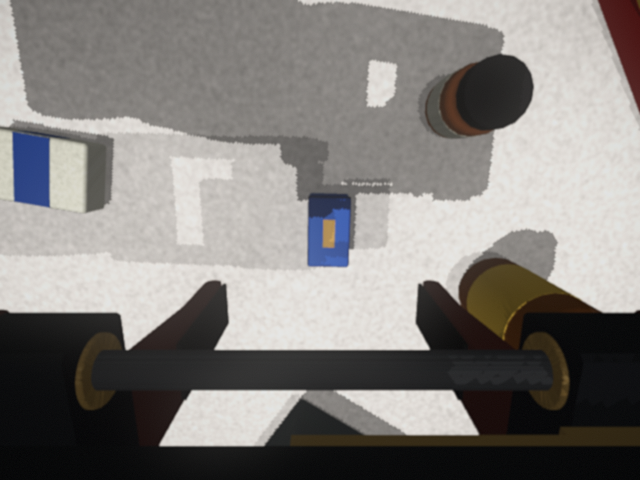

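The wrist views show the lids at about (322,237), the neck at (312,126), the pocket at about (341,241), the lever pivot at (355,299) with its post at (310,323), and the pack top at about (329,230). I'll enlarge these to measure them.

Run:
```python
import cv2
a=cv2.imread('pics/w_grind.png')[60:335,235:415]; cv2.imwrite('pics/z_g.png',cv2.resize(a,None,fx=2.18*1,fy=2.18,interpolation=cv2.INTER_CUBIC))
a=cv2.imread('pics/w_grind.png')[200:335,270:420]; cv2.imwrite('pics/z_g2.png',cv2.resize(a,None,fx=4,fy=4,interpolation=cv2.INTER_CUBIC))
a=cv2.imread('pics/w_pack.png')[180:280,280:380]; cv2.imwrite('pics/z_p.png',cv2.resize(a,None,fx=5,fy=5,interpolation=cv2.INTER_CUBIC))
a=cv2.imread('pics/w_lids.png')[170:280,260:380]; cv2.imwrite('pics/z_l.png',cv2.resize(a,None,fx=5,fy=5,interpolation=cv2.INTER_CUBIC))
```

```text
(no output)
```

View pics/z_g.png

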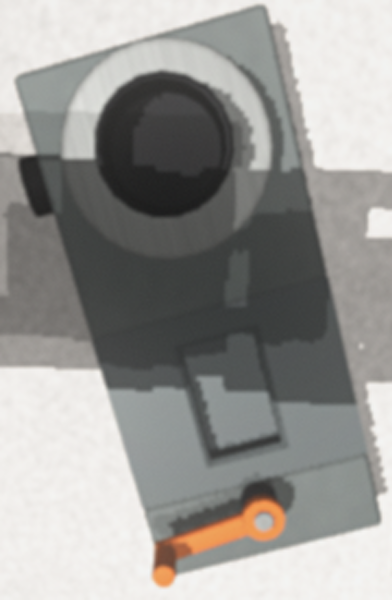

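View pics/z_g2.png

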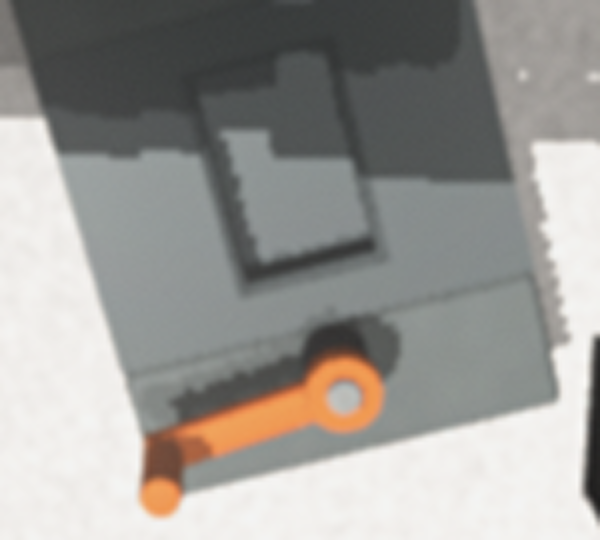

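View pics/z_p.png

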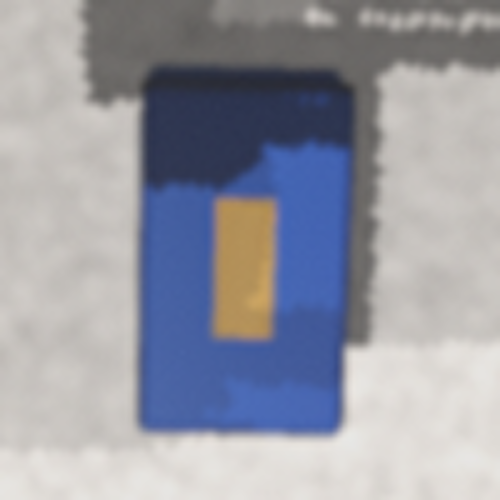

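View pics/z_l.png

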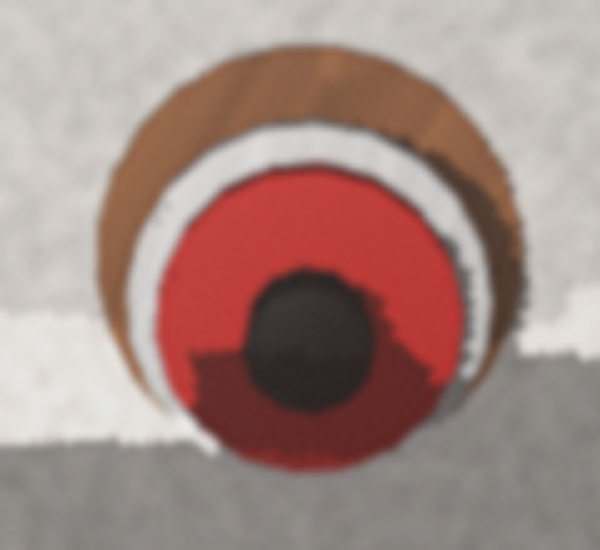

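```bash
cat > fit.py <<'E'
from h import *
from scipy.optimize import least_squares
g2=lambda u,v:(u/4+270-.375,v/4+200-.375)
obs=[((-65,127,50),(242.1,94.2)),((65,127,50),(355.8,62.2)),((65,-155,50),g2(557,398)),((0,70,125),(309.8,125.8)),
((-23.5,-24.5,50),g2(188,80)),((23.5,-24.5,50),g2(330,38)),((23.5,-95.5,50),g2(383,258)),((-23.5,-95.5,50),g2(243,293)),
((0,-120,87),g2(344,397))]
def w(p,l): c,s=np.cos(p[2]),np.sin(p[2]); return np.array([p[0]+c*l[0]-s*l[1],p[1]+s*l[0]+c*l[1],l[2]])
def f(p): return np.concatenate([np.subtract(proj('w_grind',w(p,l)),o) for l,o in obs])
r=least_squares(f,[595,40,.25]);p=r.x
print('grinder',p.round(3)); print(r.fun.reshape(-1,2).round(1).tolist())
np.save('g.npy',p)
for n,l in [('pocket',(0,-60,30)),('neck',(0,70,125)),('pivot',(0,-120,75))]: print(n,w(p,l).round(1))
t=atz('w_grind',*g2(160,496),111); pv=w(p,(0,-120,0)); d=t-pv; print('post',t.round(1),np.hypot(*d[:2]),'lever',np.arctan2(d[1],d[0])-np.pi/2-p[2])
# pack
pp=lambda u,v:(u/5+280-.4,v/5+180-.4)
c=[atz('w_pack',*pp(*q),42) for q in [(145,70),(350,75),(340,433),(140,432)]]
c=np.array(c)[:,:2];print('pack',c.round(1).tolist(),c.mean(0), [np.linalg.norm(c[i]-c[i-1]).round(1) for i in range(4)], 'yaws',[np.degrees(np.arctan2(*(c[a]-c[b])[::-1])).round(2) for a,b in [(0,3),(1,2),(1,0),(2,3)]])
ll=lambda u,v:(u/5+260-.4,v/5+170-.4)
# knob top, cap top circle, flange (left/right extents), stand
print('knob',atz('w_lids',*ll(311,340),87),'cap',atz('w_lids',*ll(311,317),67),'flange',atz('w_lids',*ll(310,306),52),'stand',atz('w_lids',*ll(311,257),6))
E
python3 fit.py
```

```text
grinder [5.96671e+02 4.50890e+01 2.95000e-01]
[[-2.1, -0.3], [1.5, -2.2], [1.8, 2.1], [0.2, 0.6], [-2.7, -1.1], [0.9, -0.9], [1.6, 0.8], [-1.1, 1.6], [-0.1, 0.7]]
pocket [614.1 -12.3  30. ]
neck [576.3 112.1 125. ]
pivot [631.6 -69.7  75. ]
post [581.  -89.6 111. ] 54.30227853637174 lever -4.633372419939846
pack [[524.1, -332.2], [551.2, -352.6], [514.6, -402.5], [486.6, -382.1]] [ 519.12777596 -367.31845152] [np.float64(62.5), np.float64(33.9), np.float64(61.8), np.float64(34.7)] yaws [np.float64(53.03), np.float64(53.77), np.float64(-37.07), np.float64(-36.0)]
knob [431.86721065 360.39016949  87.        ] cap [432.13661628 360.08651387  67.        ] flange [432.7274122  359.10858083  52.        ] stand [432.38119411 359.85559009   6.        ]
```

Run:
```python
from h import *
def st(m):
    s=env.read_state(); print(m,s['tool_pos'].round(1),'w',round(s['width'],1),'F',s['force'].round(1),'t',round(s['time_s'],1))
P=[518.6,-367.9]
env.reach([*P,160],down(np.radians(143.4))); env.move_l([*P,104],rate=120); st('down')
set_gripper(50); st('len squeeze')
set_gripper(88); env.hold(.1)
env.move_l([*P,160],rate=150)
shot('wrist','w_p2')
env.reach([*P,160],down(np.radians(53.4))); env.move_l([*P,104],rate=120); st('down2')
set_gripper(25); st('grip')
env.move_l([*P,200],rate=150); env.hold(.2); st('lift')
shot('wrist','w_p3')
```

```text
down [ 518.7 -368.   104.1] w 87.7 F [ 0.3 -0.4  0.6] t 7.2
len squeeze [ 518.8 -368.1  104.5] w 59.9 F [-1.  -0.5  4.1] t 7.8
down2 [ 518.7 -368.   104. ] w 88.0 F [-0.3  0.4 -0.5] t 11.1
grip [ 518.6 -367.9  104. ] w 35.8 F [-0.4  0.1  0.6] t 12.0
lift [ 518.1 -367.5  198.7] w 35.8 F [ 0.4 -0.  -2.4] t 13.0
```

View pics/w_p3.png

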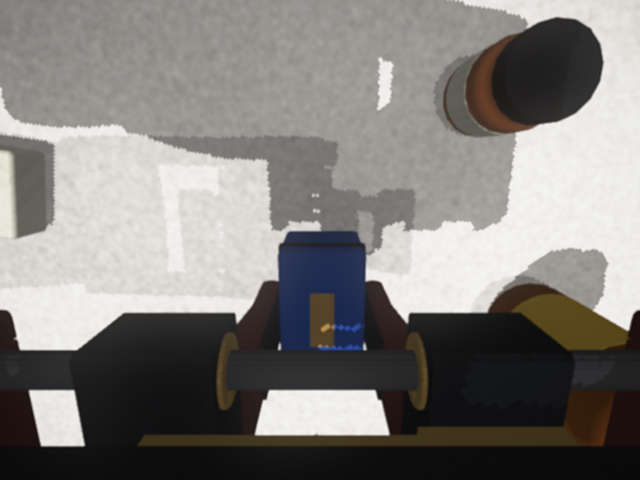

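The pack is gripped at about (321,290), square to the fingers. Now I'll insert it.

```bash
cat >> h.py <<'E'
def st(m):
    s=env.read_state(); print(m,s['tool_pos'].round(1),'w',round(s['width'],1),'F',s['force'].round(1),'t',round(s['time_s'],1))
E
python3 - <<'E'
from h import *
P=[614.1,-12.3]; h=np.pi/2+.295
env.move_l([518.6,-367.9,240],rate=200)
env.reach([*P,240],down(h)); st('over')
env.move_l([*P,165],rate=150); env.hold(.2); st('above mouth'); shot('wrist','w_i1'); shot('scene','s_i1')
r=env.move_l([*P,134],rate=40,f_stop=8); st(('ins',r))
E
```

```text
over [614.  -13.3 239.8] w 35.6 F [-0.  -0.3 -0.5] t 14.7
above mouth [614.8 -12.4 166.2] w 35.7 F [-0.3  0.1 -1.6] t 15.6
('ins', True) [613.6 -12.3 134. ] w 35.8 F [-0.2  0.5  4.7] t 16.4
```

Run:
```python
import cv2
a=cv2.imread('pics/w_i1.png'); cv2.imwrite('pics/z_i1.png',a[100:460,160:480])
```

```text
(no output)
```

View pics/z_i1.png

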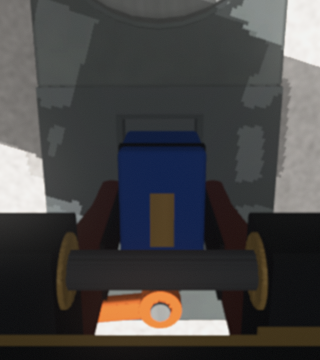

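Run:
```python
from h import *
h=np.pi/2+.295
set_gripper(55); env.move_l([614.1,-12.3,215],rate=200)
env.reach([598,20,300],down(h)); env.hold(.15); st('view'); shot('wrist','w_g2'); shot('side','side2')
a=cv2.imread('pics/w_g2.png')[40:400,180:460]; cv2.imwrite('pics/z_g2b.png',cv2.resize(a,None,fx=1.66,fy=1.66))
g=np.load('g.npy')
from scipy.spatial.transform import Rotation
def w(l): c,s=np.cos(g[2]),np.sin(g[2]); return [g[0]+c*l[0]-s*l[1],g[1]+s*l[0]+c*l[1],l[2]]
for n,l in [('neck',(0,70,125)),('piv',(0,-120,87)),('p1',(-18,-30,72)),('p2',(18,-30,72)),('p3',(18,-90,72)),('p4',(-18,-90,72))]: u=proj('w_g2',w(l)); print(n,np.round(u,1),np.round([(u[0]-180)*1.66,(u[1]-40)*1.66],1))
```

```text
view [597.1  19.7 297.7] w 55.1 F [0.7 1.  0.5] t 18.1
neck [332.8 110.2] [253.6 116.6]
piv [330.2 347.8] [249.3 510.9]
p1 [309.1 242.7] [214.3 336.5]
p2 [351.7 242.7] [285.  336.5]
p3 [350.4 308.7] [282.8 446. ]
p4 [309.7 308.6] [215.3 445.9]
```

View pics/z_g2b.png

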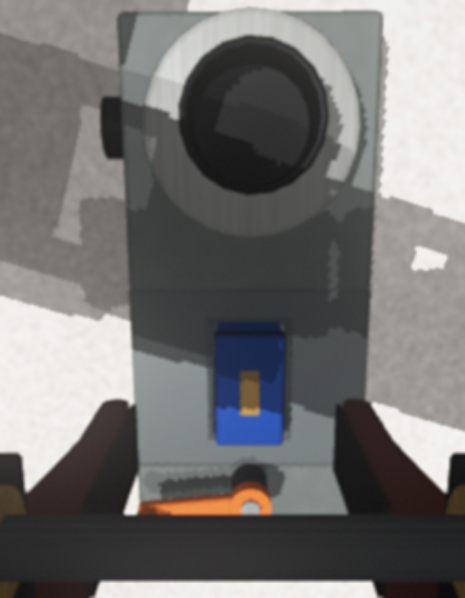

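The pack is seated: its observed top edges match the prediction within about 2 px, and the neck is confirmed at (254,115) against a predicted (254,117). Now the lever.

Run:
```python
from h import *
g=np.load('g.npy');pv=np.array([631.6,-69.7])
def pos(a): t=g[2]+np.pi/2+a; return pv+55*np.array([np.cos(t),np.sin(t)])
ori=lambda a: down(g[2]+a+np.pi/2)
a0=1.65
set_gripper(44)
env.reach([*pos(a0),215],ori(a0)); st('above post')
r=env.move_l([*pos(a0),170],rate=100,f_stop=8); st(('down',r))
if not r:
    set_gripper(16); st('around')
    for a in np.linspace(a0,0.05,8)[1:]:
        r=env.move_l([*pos(a),170],ori(a),rate=70,f_stop=15)
        if r: break
    st((a,r))
    if not r: 
        r=env.move_l([*pos(-.1),170],ori(0),rate=30,f_stop=8); st(('end',r))
    shot('wrist','w_lv'); shot('scene','s_lv')
```

```text
above post [580.6 -89.7 215.2] w 44.2 F [ 0.   0.5 -0.3] t 20.2
('down', False) [580.5 -89.8 169.9] w 43.8 F [0.6 0.1 0.7] t 20.8
around [580.4 -89.8 170.1] w 15.9 F [-0.  -0.6  0.3] t 21.5
(np.float64(0.05), False) [612.7 -18.2 169.9] w 15.9 F [-0.3  0.   0.5] t 24.1
('end', True) [617.6 -16.5 169.1] w 15.7 F [-1.9 -0.3  1.3] t 24.4
```

View pics/w_lv.png

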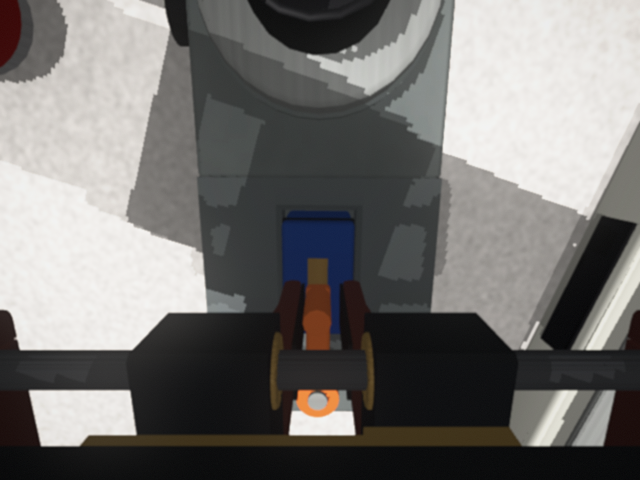

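The lever lies straight along the grinder over the pack, with its post at (317,320). Next I'll lift the nested lids.

```bash
python3 - <<'E'
from h import *
set_gripper(36); env.move_l([617.6,-16.5,230],rate=200)
set_gripper(88)
P=[432.2,360.0]; h=np.arctan2(P[1],P[0])+np.pi/2
env.reach([*P,210],down(h)); env.hold(.1); st('over'); shot('wrist','w_l2')
r=env.move_l([*P,118.5],rate=110,f_stop=8); st(('down',r));
E
python3 - <<'E'
import cv2
a=cv2.imread('pics/w_l2.png'); cv2.imwrite('pics/z_l2.png',a[100:400,160:480])
E
```

```text
over [433.  359.3 210.1] w 88.0 F [ 0.5 -0.2 -0.5] t 28.0
('down', False) [432.5 360.3 119. ] w 88.1 F [-0.9  0.4  0.4] t 29.1
```

View pics/z_l2.png

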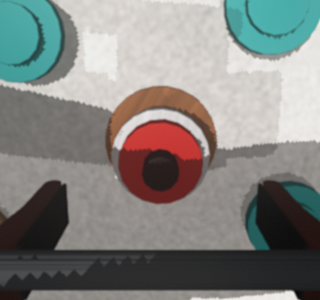

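Run:
```python
from h import *
P=[432.2,360.0]
set_gripper(58); st('grip')
env.move_l([*P,150],rate=70); env.hold(.1); st('lift'); shot('wrist','w_l3')
env.move_l([*P,255],rate=150)
N=[576.3,112.1]
env.move_l([*N,255],down(np.pi/2+.295),rate=160); env.hold(.3); st('over neck'); shot('wrist','w_l4'); shot('side','s_l4'); shot('scene','sc_l4')
ims=[cv2.imread(f'pics/{n}.png') for n in('w_l3','w_l4')]
cv2.imwrite('pics/z_l34.png',np.hstack([i[100:460,140:500] for i in ims]))
i=cv2.imread('pics/s_l4.png')[130:330,200:400]; j=cv2.imread('pics/sc_l4.png')[200:400,230:430]
cv2.imwrite('pics/z_l4b.png',cv2.resize(np.hstack([i,j]),None,fx=2,fy=2))
```

```text
grip [432.3 360.  118.9] w 65.4 F [-1.1 -0.5  5.2] t 29.6
lift [432.  359.9 149.8] w 65.3 F [ 0.   0.  -2.7] t 30.3
over neck [576.2 112.3 255. ] w 65.2 F [-0.  -0.2 -2.7] t 33.4
```

View pics/z_l34.png

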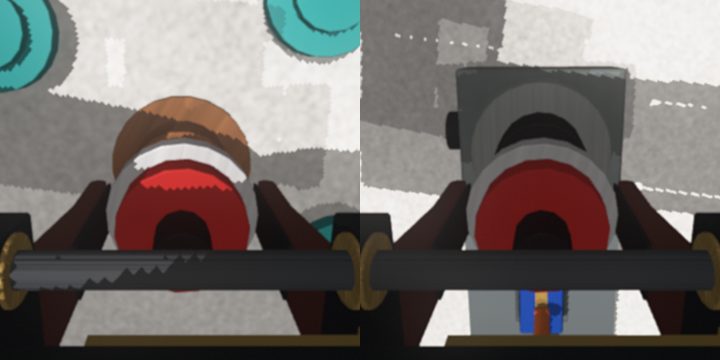

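View pics/z_l4b.png

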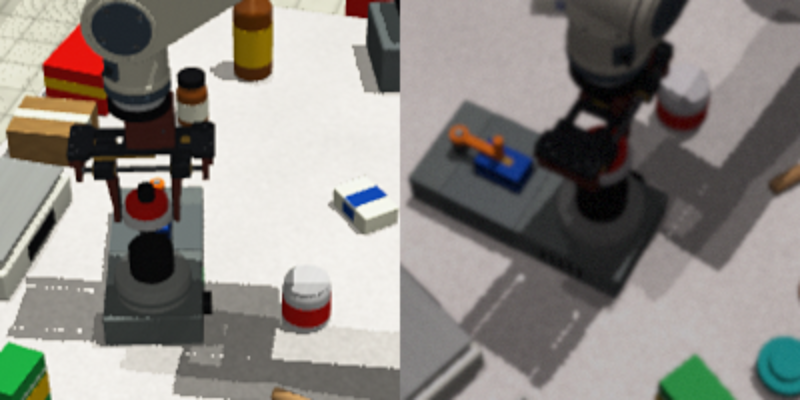

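The lids are held level with the cap nested. The lever and pack look right. Now I'll lower the lids.

Run:
```python
from h import *
N=[576.3,112.1]
r=env.move_l([*N,222],rate=100,f_stop=8); st(('a',r))
if not r:
    r=env.move_l([*N,203.3],rate=30,f_stop=6); st(('b',r))
env.hold(.2); st('hold'); shot('wrist','w_n1')
```

```text
('a', False) [576.2 112.1 221.7] w 65.1 F [-0.3 -0.4 -3. ] t 34.0
('b', True) [576.1 112.1 203.9] w 65.1 F [-0.4  0.6  4.4] t 34.6
hold [576.  112.1 203.8] w 65.2 F [0.1 0.1 5.6] t 34.8
```

Contact came at z=203.9, exactly the expected seating height. I'll release and check.

Run:
```python
from h import *
N=[576.3,112.1]
set_gripper(88); env.hold(.3); st('open')
env.move_l([*N,330],rate=170); env.hold(.2); st('up'); shot('wrist','w_n2'); shot('side','s_n2')
c=cv2.imread('pics/w_n2.png')[120:330,210:430];cv2.imwrite('pics/z_n2.png',cv2.resize(c,None,fx=2.7,fy=2.7,interpolation=cv2.INTER_CUBIC))
i=cv2.imread('pics/s_n2.png')[190:310,230:350];cv2.imwrite('pics/z_n2s.png',cv2.resize(i,None,fx=4,fy=4,interpolation=cv2.INTER_CUBIC))
for z in (125,137,152,172): u=proj('w_n2',[*N,z]); print(z,(np.array(u)-[210,120])*2.7)
```

```text
open [575.4 111.9 203.1] w 87.9 F [-0.3  0.2  0.8] t 35.7
up [575.9 112.  328.8] w 87.8 F [ 0.7 -0.4 -0.2] t 36.8
125 [304.870841   330.08957916]
137 [304.82757109 339.92935297]
152 [304.76819157 353.43252406]
172 [304.67819234 373.89875435]
```

View pics/z_n2.png

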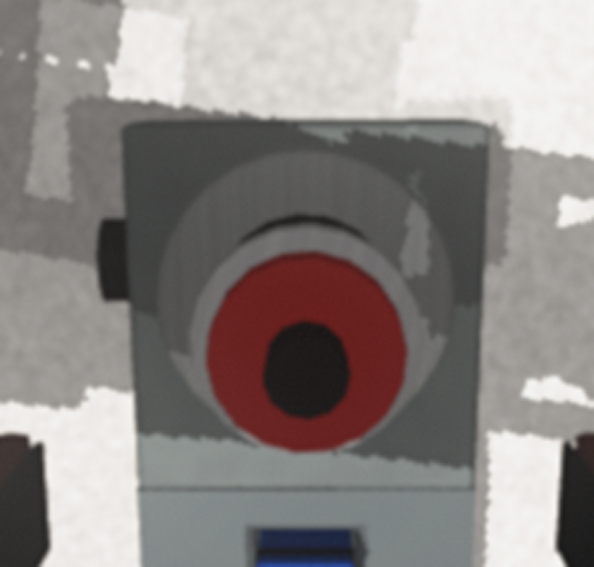

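View pics/z_n2s.png

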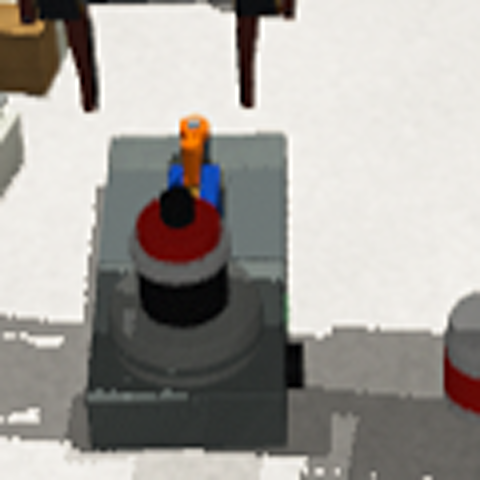

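The lid sits flat, with the cap centred at (307,352) against a predicted (305,353) and the knob at (306,370). Now I'll take the cap by its knob.

Run:
```python
from h import *
N=[576.3,112.1]
set_gripper(44)
r=env.move_l([*N,236],rate=110,f_stop=6); st(('down',r))
set_gripper(14); st('grip')
env.move_l([*N,260],rate=40); env.move_l([*N,336],rate=100); env.hold(.4); st('up')
shot('wrist','w_e'); shot('side','s_e'); shot('scene','sc_e')
i=cv2.imread('pics/s_e.png')[130:330,180:380]; j=cv2.imread('pics/sc_e.png')[170:370,220:420]
cv2.imwrite('pics/z_e.png',cv2.resize(np.hstack([i,j]),None,fx=2,fy=2))
```

```text
('down', False) [576.8 112.2 236.7] w 43.8 F [-0.   0.   0.8] t 38.8
grip [576.5 112.1 236.4] w 21.5 F [-0.9 -0.1  3.1] t 39.3
up [576.3 112.1 335.7] w 20.9 F [ 0.  -1.  -0.1] t 41.3
```

View pics/z_e.png

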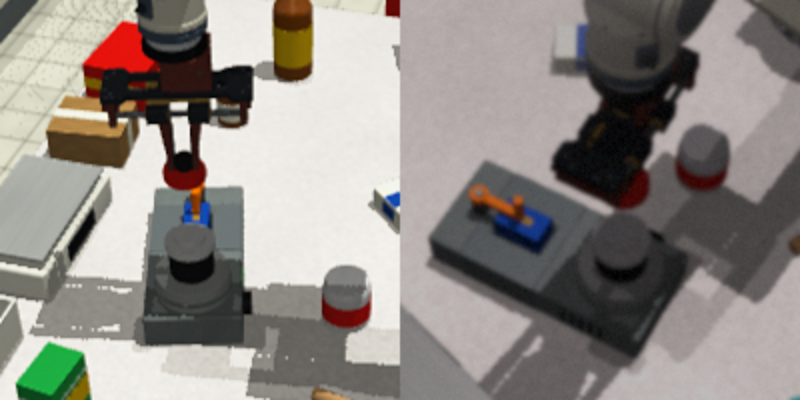

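View pics/w_e.png

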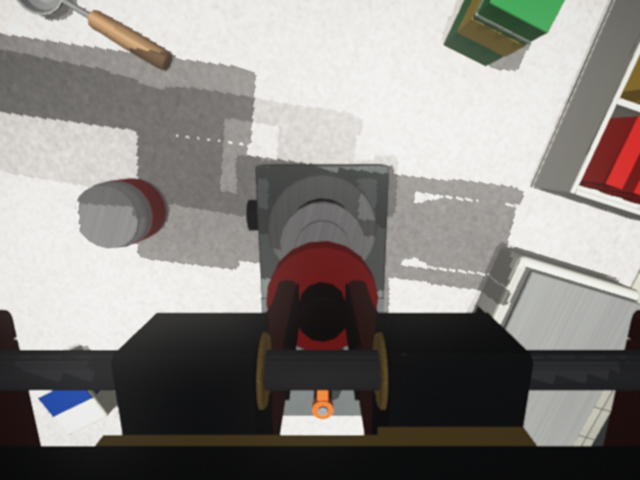

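The cap is held at about (322,290) in the wrist view, and the inner lid stays seated on the neck. The reported width fell from 21.5 to 20.9, so I'll check that the grip is steady and then sign off.

Run:
```python
from h import *
env.hold(1.0); st('a'); a=cv2.imread('pics/w_e.png'); b=shot('wrist','w_e2')
d=cv2.absdiff(a,b)[240:350,250:400]; print(d.mean(),d.max())
if d.mean()<4: workorder.sign_off(); st('done')
```

```text
a [576.3 112.1 336. ] w 21.2 F [-0.1 -0.9 -0.5] t 42.5
0.9681616161616161 25
the job is handed in; nothing more can be done
the job is handed in; nothing more can be done
```

I completed all the steps and handed the job in at about 42.5 s of the 72 s allowed. Sign-off reports no verdict, so whether it passed isn't confirmed.

- **Power pack:** I squeezed it along its length first to centre it, then regripped it across its width and stood it in the pocket. It touched down at the expected depth, and a wrist picture showed its top edges within about 2 px of where they should be.
- **Lever:** I swung it by its post from about 1.65 rad until it met its stop. The pictures afterwards show it lying straight over the pack.
- **Lids:** I carried both by the inner lid's flange and lowered them onto the neck. Contact came at 203.9 mm tool height, the expected seating height, and a picture after release showed them flat and centred.
- **Cap:** I lifted it off by its knob and held it about 100 mm above its nested place. The inner lid still looked seated on the neck.

**Last check:** the gripper width reading wavered between 20.9 and 21.5 mm on the 22 mm knob. Two pictures taken about 1 s apart showed no slipping. None of the checks failed. I didn't measure the other goods for movement, but there was no unexpected contact and none looked out of place in the pictures.

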